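Swing the bench magnifier over the round bulb

ROBOT

A 6-joint arm with a two-finger parallel gripper is mounted at the origin on the work surface. World frame = base frame: x ahead of the robot, y to its left, z up, the work surface at z = 0. Lengths are in mm, angles in rad, forces in N, time in s.
With the tool pointing down it reaches from about 350 to 975 mm from the base axis. Payload 7.1 kg.
Tool frame: the origin (TCP) lies on the front face of the gripper's body, between the roots of the fingers; the fingertips stand 80 mm ahead of it and the grasp point (between the pads) lies 61 mm ahead of it (env.tips_ahead is the distance from the TCP to the fingertips, in mm); z points along the fingers, y is the direction in which the jaws open and shut (so a half turn about z gives the same grasp; the last joint's range is limited). The gripper opens to 88 mm and grips with 3 to 60 N. Pads are 20 mm wide; open, the fingers measure 115 mm over their backs; the gripper's body (75 mm by 178 mm) begins 61 mm behind the grasp point.
Start: joints at [-1.252, 0.423, 1.63, -0, 1.089, -0.019], TCP at [207.15, -589.656, 302.675] pointing down, gripper open.
Joint ranges: [-3, 3], [-0.9, 2.11], [0.09, 2.58], [-1.31, 4.45], [0.11, 2.69], [-2.54, 2.54]. Speed limits (rad/s): [2.39, 2.39, 3.01, 3.14, 3.14, 3.14].

INTERFACE

Orientations are given as a unit quaternion [x, y, z, w].
In Python, from station import env, set_gripper, viewer, workorder gives the robot as it stands. Calls block until the motion is done:
- env.reach(position, orientation): joint-space move of the TCP to a pose.
- env.move_l(position, rot=None, rate=150, f_stop=None): straight line of the TCP; rot=None keeps the orientation; rate is the mean speed in mm/s. With f_stop (N) it stops when the force on the tool has changed by that much, and returns True; else False.
- env.move_joints(angles): joint-space move.
- set_gripper(opening): finger opening in mm; the grip force is fixed at half the most; returns when the fingers have stopped.
- env.hold(seconds).
- env.ik(position, orientation): joint angles nearest the present ones, or None.
- env.read_state(): the state.
- viewer.camera(name): name is "side" or "top" or "wrist"; returns the picture (420x560x3 uint8, blue, green, red); there is no depth.
- viewer.camera_params(name): a dict with "fx", "fy", "cx", "cy" (pixels), "dist" ([k1, k2, p1, p2, k3] as OpenCV has them; the pictures are not rectified), "pose" (4x4, takes a point from camera to world coordinates); the wrist camera has in their place "tool_from_camera" (4x4, takes a point from camera to tool coordinates, whose origin is the TCP and whose axes are the flange's). Camera axes: x right, y up, looking along -z (the intrinsics and any distortion apply to the point x, -y, -z); pixel columns grow to the right and rows downward; lengths in mm; the calibration is good to about 2 mm. A picture is of the moment at which its call begins: read the wrist's pose just before it. camera_params takes no time and is no camera call.
A pose or a line that the arm cannot do raises env.IKError and nothing moves.
- workorder.sign_off(): hands the job in, once; it reports no verdict.
The state is a dict: "time_s": time; "qpos": joint angles; "dq": joint speeds; "tau": joint torques, N m; "tool_pos": TCP position; "orientation": TCP orientation; "force": force on the tool from outside, world axes, zero at the start; "wrist_torque": the same for the moment, N m; "width": finger opening in mm.
Only numpy, scipy, OpenCV 4.12 (cv2) and the standard library are available. Lean on these libraries where they do the work, as an engineer would, in place of code of your own. Each camera call takes 0.05 s, during which the arm holds its last target. There are 200 camera calls.

TASK

Three clear glass pieces stand on cork pads around the bench magnifier. Take the magnifier's black knob and swing its stiff arm round until the lens is centred right above the round ball-shaped bulb (not the cone-shaped flask or the straight tube), then let go so that it stays there. Leave the bulb standing where it is.

Things in the scene. Friction and masses are not known exactly. Their poses are not given: they have to be found in the camera images.
- knob (a point): Black upright round knob on top of the magnifier's arm, 18 mm in diameter and 47 mm tall, its axis 160 mm from the pivot axis. This point lies on its axis, 22 mm below its top and 22 mm above the top of the arm's steel tube (12 mm thick). It can turn between the fingers.
- lens (a point): Centre of the round lens (black rim 110 mm in outer diameter, 12 mm thick) at the free end of the arm, 240 mm from the pivot axis and 160 mm above the table; knob, lens and pivot are always in one line seen from above, knob between the two. All of the arm swings level; its underside clears the glass pieces by 40 mm or more.
- pivot (a point): Point on the vertical pivot axis of the arm, 160 mm above the table, on top of a steel post with a round foot 116 mm across that is fixed to the table. The arm turns freely about it with dry friction (about 0.25 N m, so about 1.6 N at the knob), has no spring, stays where it is left, and swings without a stop from its start to any of the three pads.
- ball_centre (a point): Centre, 31 mm above its foot, of the clear glass ball-shaped bulb: 72 mm in diameter, thin upright neck, 90 mm tall in all, loose on a cork pad 18 mm high, 240 mm from the pivot axis; z up. Two like pads, equally far from the pivot, bear a cone-shaped flask (58 mm foot, 90 mm tall) and a straight tube (28 mm wide, 82 mm tall); which piece stands where changes.
Mind the look-alikes: they are no part of the job. What is shaped like the part that bears ball_centre but purple is not meant.

How it is judged:
By the outcome, as a careful person would: the job done as asked, in the order asked, and still so for the second after the job is handed in, with the robot touching nothing.
It also fails if it takes over 38 s, if anything falls off the work surface, if the arm or the gripper's body presses on something with over 40 N, if the wrist force passes 120 N, or if a joint passes its speed limit or range.

## Working session

There is one attempt and no reset: what is moved stays moved. The work goes in short steps, each a Python script; the robot and the scene stay as the last script left them, time stands still between calls to the robot, and variables do not carry over. Pictures are saved under pics/ and viewed, about 8 in all and at most 12, crops included, and the job is handed in when it is done.

```bash
ls; mkdir -p pics; cat > h.py <<'E'
import numpy as np, cv2
from station import env,set_gripper,viewer,workorder
def cam(n):
    p=viewer.camera_params(n); K=np.array([[p['fx'],0,p['cx']],[0,p['fy'],p['cy']],[0,0,1.]])
    if 'pose' in p: T=np.array(p['pose'])
    else:
        from scipy.spatial.transform import Rotation as R
        s=env.read_state(); W=np.eye(4); W[:3,:3]=R.from_quat(s['orientation']).as_matrix(); W[:3,3]=s['tool_pos']
        T=W@np.array(p['tool_from_camera'])
    return K,np.array(p['dist'],float),T
def ray(c,uv):
    K,d,T=c; q=cv2.undistortPoints(np.array([[uv]],float),K,d)[0,0]
    v=T[:3,:3]@np.array([q[0],-q[1],-1]); return T[:3,3],v/np.linalg.norm(v)
def onz(c,uv,z):
    o,v=ray(c,uv); return o+v*(z-o[2])/v[2]
def proj(c,P):
    K,d,T=c; x=(np.atleast_2d(P)-T[:3,3])@T[:3,:3]*[1,-1,-1]
    return cv2.projectPoints(x,np.zeros(3),np.zeros(3),K,d)[0][:,0]
E
python3 - <<'E'
from h import *
for n in('top','side'):
    cv2.imwrite(f'pics/{n}0.png',viewer.camera(n)); c=cam(n); print(n,c[0][0,0],c[2].round(2).tolist())
print(env.read_state())
E
```

```text
pics
top 513.3211445665117 [[-0.01, 1.0, -0.09, 392.54], [-1.0, -0.01, -0.02, -15.22], [-0.02, 0.09, 1.0, 1144.73], [0.0, 0.0, 0.0, 1.0]]
side 406.0104096559015 [[-0.97, 0.17, -0.15, 367.15], [-0.23, -0.73, 0.65, 573.0], [0.0, 0.67, 0.75, 811.66], [0.0, 0.0, 0.0, 1.0]]
{'time_s': 0.1, 'qpos': array([-1.25198700e+00,  4.23749770e-01,  1.63060558e+00, -8.68178201e-06,
        1.08859670e+00, -1.89838844e-02]), 'dq': array([-0.00115576, -0.00149262, -0.00227075, -0.00234267,  0.00044839,
       -0.00126164]), 'tau': array([-8.33890772e-04, -5.45612025e+01, -2.74324876e+01,  6.45134551e-02,
        1.89060322e-02, -5.34204207e-05]), 'tool_pos': array([ 207.03826446, -589.29784601,  301.99164755]), 'orientation': array([ 9.85770275e-01,  1.68096707e-01, -1.05315303e-04, -6.71498532e-04]), 'force': array([0.42331512, 0.3773296 , 0.06176449]), 'wrist_torque': array([0.00024547, 0.07505788, 0.02859778]), 'width': 87.99663757993031}
```

View pics/top0.png

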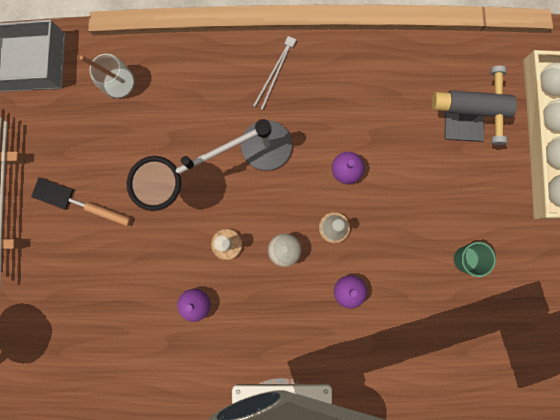

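View pics/side0.png

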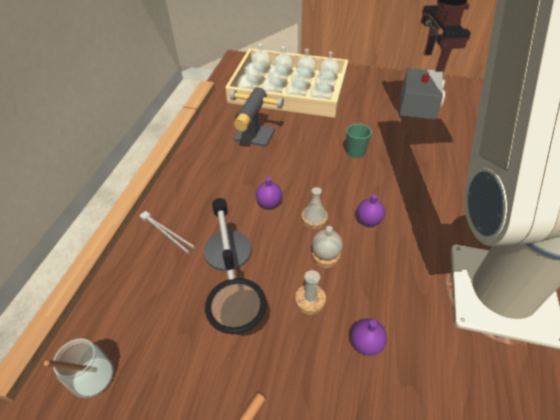

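Top view: the lens is at (154,183), the knob at (187,162) and the pivot head at (263,128). Candidates for the bulb are the clear tube (227,244), clear ball (285,250), clear flask (335,227), and the purple balls (348,168), (350,291) and (194,305). By shape and colour I choose the clear ball at (285,250) top, (327,246) side. I'll check it with a crop.

```bash
python3 - <<'E'
from h import *
t=cv2.imread('pics/top0.png'); s=cv2.imread('pics/side0.png')
a=cv2.resize(t[110:280,120:370],None,fx=3.2,fy=3.2,interpolation=cv2.INTER_CUBIC)[:, :800]
cv2.imwrite('pics/c1.png',a)
b=cv2.resize(s[180:340,190:370],None,fx=3.7,fy=3.7,interpolation=cv2.INTER_CUBIC)
cv2.imwrite('pics/c2.png',b)
for n,im in(('top',t),('side',s)):
    m=(im.max(2)<45).astype(np.uint8)
    cs,h=cv2.findContours(m,cv2.RETR_CCOMP,cv2.CHAIN_APPROX_NONE)
    for i,k in enumerate(cs):
        if cv2.contourArea(k)>60:
            x,y,w,hh=cv2.boundingRect(k)
            if 100<x<300 and 100<y<340: 
                e=cv2.fitEllipse(k); print(n,'hole' if h[0][i][3]>=0 else 'out',(x,y,w,hh),np.round(e[0],1),np.round(e[1],1),onz(cam(n),e[0],160).round(1))
E
```

```text
top out (129, 158, 45, 49) [152.6 182.7] [45.  47.3] [535.7 247.8 160. ]
side out (224, 253, 10, 16) [228.7 260.7] [ 8.3 15.8] [577.6 158.2 160. ]
```

View pics/c1.png

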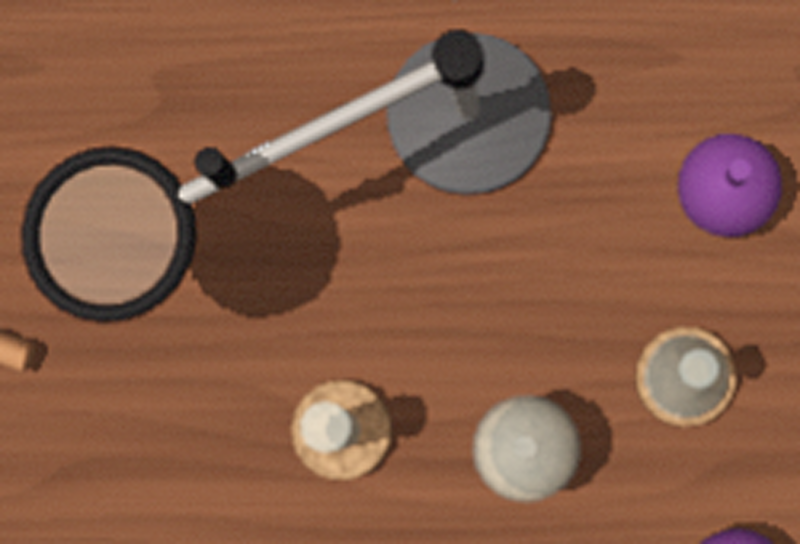

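View pics/c2.png

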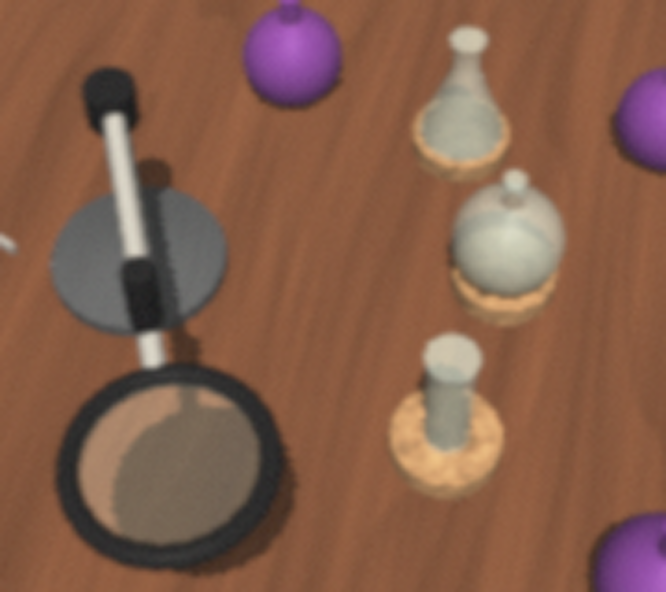

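The crops confirm it: the clear ball with a thin neck is the middle piece, between tube and flask. The centres are ball (284.7,250.0) top and (327.3,244.9) side, lens (154.1,183.1) and (236.2,305.4), foot (266.9,145.6) and (227.6,250.0).

```bash
python3 - <<'E'
from h import *
def tri(a,b):
    o1,v1=ray(cam('top'),a);o2,v2=ray(cam('side'),b)
    s=np.linalg.lstsq(np.c_[v1,-v2],o2-o1,rcond=None)[0]
    p,q=o1+s[0]*v1,o2+s[1]*v2; return (p+q)/2,np.linalg.norm(p-q)
for n,a,b,z in(('ball',(284.7,250),(327.3,244.9),49),('lens',(154.1,183.1),(236.2,305.4),162),('foot',(266.9,145.6),(227.6,250),8)):
    print(n,*tri(a,b),onz(cam('top'),a,z).round(1),onz(cam('side'),b,z).round(1))
# knob top / bottom centre estimates
print('knobtop',onz(cam('top'),(120+209/3.2,110+158/3.2),210),onz(cam('side'),(190+139/3.7,180+266/3.7),210))
E
```

```text
ball [403.70882472  -9.28376836  46.42544374] 1.068971564494005 [404.2  -9.3  49. ] [403.1  -7.3  49. ]
lens [534.88063597 245.41693391 157.77268262] 0.5993463105676797 [534.6 244.4 162. ] [533.5 247.5 162. ]
foot [640.50781069  29.46822517   4.05074353] 0.4510609454879727 [639.4  29.3   8. ] [639.4  32.1   8. ]
knobtop [571.5133416  173.44529961 210.        ] [569.66616753 172.12999757 210.        ]
```

```bash
cat >> h.py <<'E'
from scipy.spatial.transform import Rotation as R
PV=np.array([640.,30.3]); BALL=np.array([404.,-9.])
def tool(th,z,flip=0,r=160):
    # pointing down, tool y tangential, x radial
    t=np.array([-np.sin(th),np.cos(th),0])*(-1 if flip else 1); d=np.array([0,0,-1.])
    q=R.from_matrix(np.c_[np.cross(t,d),t,d]).as_quat()
    return [PV[0]+r*np.cos(th),PV[1]+r*np.sin(th),z],q
E
python3 - <<'E'
from h import *
a0=np.arctan2(245.7-PV[1],534.5-PV[0]); a1=np.arctan2(BALL[1]-PV[1],BALL[0]-PV[0])%(2*np.pi)
print(a0,a1)
for f in(0,1):
    for th in(a0,(a0+a1)/2,a1): 
        q=env.ik(*tool(th,252,f)); print(f,None if q is None else np.round(q,2))
f=min((0,1),key=lambda f:max(abs(env.ik(*tool(th,252,f))[5]) if env.ik(*tool(th,252,f)) is not None else 9 for th in(a0,a1)))
print('flip',f)
env.reach(*tool(a0,345,f)); s=env.read_state(); print(s['time_s'],s['tool_pos'])
c=cam('wrist'); im=viewer.camera('wrist'); 
cv2.imwrite('pics/w1.png',im); th=a0; k=tool(a0,210)[0]; print('expected knob top px',proj(c,k))
E
```

```text
2.0262397566416057 3.3066039022964278
0 None
0 [ 0.18  0.32  1.92 -0.    0.89  2.23]
0 [-0.02  0.29  1.98 -0.    0.87  1.39]
1 [ 0.28  0.44  1.73 -0.    0.97 -0.18]
1 [ 0.18  0.32  1.92 -0.    0.89 -0.91]
1 [-0.02  0.29  1.98 -0.    0.87 -1.75]
flip 1
3.075 [569.82954873 173.29253425 344.94805796]
expected knob top px [[281.94049807 218.52626613]]
```

View pics/w1.png

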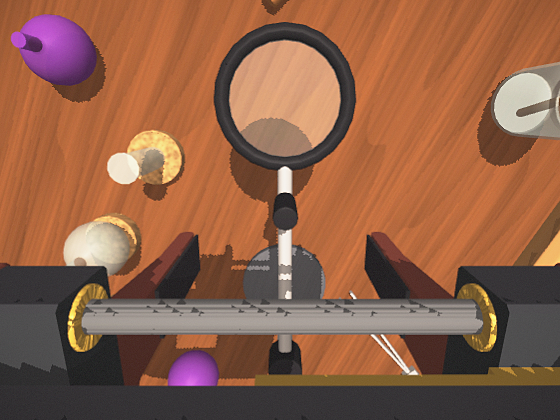

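The wrist view shows the knob's top disc at about (286,219), against (282,218) expected, which is 1–2 mm off. It sits centred between the open jaws, so I'll descend, grip and swing.

```bash
python3 - <<'E'
from h import *
a0,a1=2.0262,3.3066
print('stop',env.move_l(tool(a0,252,1)[0],rate=120,f_stop=8)); set_gripper(8)
s=env.read_state(); print(s['time_s'],s['width'],s['force'].round(1))
for th in np.linspace(a0,a1,9)[1:]:
    p,q=tool(th,252,1); env.move_l(p,rot=q,rate=90)
    s=env.read_state(); print(round(s['time_s'],2),round(s['width'],1),s['force'].round(1),s['tool_pos'].round(1))
cv2.imwrite('pics/top2.png',viewer.camera('top')[100:330,100:400].repeat(2,0).repeat(2,1))
cv2.imwrite('pics/side2.png',viewer.camera('side'))
E
```

```text
stop False
5.1333 17.536396142266817 [ 1.   0.8 -1.6]
5.57 17.3 [ 1.  -2.9 -0.4] [547.6 160.6 252. ]
6.0 17.9 [ 2.5 -4.3 -1.4] [528.5 144.2 252. ]
6.43 17.8 [ 4.9 -4.6 -4. ] [512.  124.9 252. ]
6.87 17.4 [ 4.7 -4.1 -4.4] [498.8 103.2 252. ]
7.3 17.4 [ 5.7 -3.8 -6.5] [489.2  79.7 252. ]
7.73 17.6 [ 5.8 -2.6 -6.8] [483.4  54.9 252. ]
8.17 17.5 [ 6.6 -1.6 -7.9] [481.7  29.5 252. ]
8.6 17.0 [ 6.8 -1.4 -7.6] [483.9   4.1 252. ]
```

View pics/side2.png

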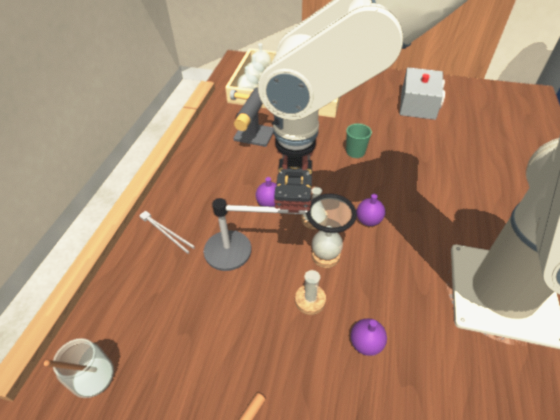

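The side view shows the lens at (331,212), above the ball (327,245), and the arm follows the grip. I'll release, back off and measure.

```bash
python3 - <<'E'
from h import *
set_gripper(60); s=env.read_state(); p=s['tool_pos'].copy(); p[2]=350; env.move_l(p,rate=150)
q=env.read_state()['qpos'].copy(); q[0]=-1.25; env.move_joints(q); print(env.read_state()['time_s'])
t=viewer.camera('top'); s=viewer.camera('side'); cv2.imwrite('pics/top3f.png',t); cv2.imwrite('pics/side3f.png',s)
a=cv2.resize(t[100:290,200:360],None,fx=3,fy=3,interpolation=cv2.INTER_CUBIC)
b=cv2.resize(s[170:290,200:380],None,fx=1.75,fy=4.75/1.0*0+1.75) if 0 else cv2.resize(s[180:280,270:380],None,fx=2.9,fy=2.9,interpolation=cv2.INTER_CUBIC)
o=np.zeros((570,800,3),np.uint8); o[:570,:480]=a; o[:290,480:799]=b[:290,:319]; cv2.imwrite('pics/c3.png',o)
d=BALL-PV;u=d/np.hypot(*d);P=[*(PV+240*u),162]
print('lens expected top/side',proj(cam('top'),P),proj(cam('side'),P),'ball',proj(cam('top'),[*BALL,49]),proj(cam('side'),[*BALL,49]))
E
```

```text
12.3167
lens expected top/side [[284.2996582  249.87218865]] [[331.36854151 212.34389393]] ball [[284.57286063 250.10211656]] [[327.01434895 244.2747579 ]]
```

View pics/c3.png

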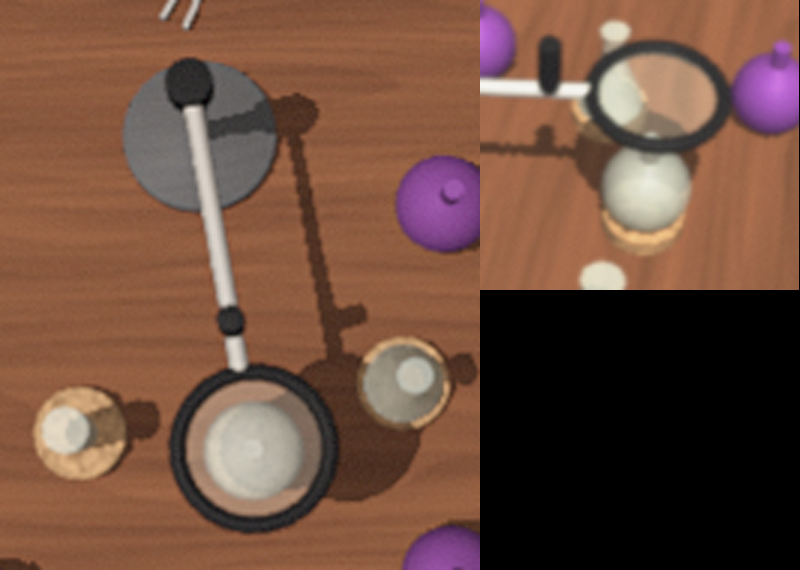

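The crop shows the lens rim centred at (284.8,249.2), against (284.3,249.9) expected. The ball is unmoved at (284.7,250.3), so the offset is about 1–2 mm, and the robot is clear.

```bash
python3 - <<'E'
from h import *
a=onz(cam('top'),(284.8,249.2),162);b=onz(cam('top'),(284.7,250.3),49);print((a-b)[:2].round(1))
workorder.sign_off(); print(env.read_state()['time_s'])
E
```

```text
[ 1.  -0.8]
the job is handed in; nothing more can be done
the job is handed in; nothing more can be done
```

The magnifier's lens now sits centred above the clear ball-shaped bulb, and the job is handed in. I gripped the black knob, swung the arm about 73°, let go and moved the robot clear, with the clock at about 12.4 s of the 38 s allowed.

- **Lens position:** after release, the top view puts the lens about 1 mm from the bulb's axis in both x and y, within the calibration error of about 2 mm. The side view looked consistent with this.
- **Bulb:** it stands upright and did not move.
- **Forces:** during the swing the wrist force reached about 10 N, mostly a small radial mismatch between the planned and true arc.
- **Checks:** none failed or disagreed.

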